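# Fit the hand crank onto the tester's keyed shaft

### The job

The tester's hand crank lies on its side on the bench. Stand it upright on the bench, knob up, and let go of it; then take it afresh from above by its arm and fit it onto the keyed drive shaft inside the machine's guard ring, feeling for the key, until it is fully home and upright, and let go. Do not force it onto the key, and leave the other things on the bench where they are.

Things in the scene. Friction and masses are not known exactly. Their poses are not given: they have to be found in the camera images.
- crank_center (a point): Middle of the crank's aluminium boss (40 x 40 mm, 64 mm tall), on its axis, 32 mm above its underside. Axes of all crank points: +z along the boss from socket to arm and knob, +x along the arm to the knob, y across. At the start the crank lies on its side: axis level, 20 mm above the bench, z roughly to the robot's left, x roughly away from the robot, within 0.4 rad.
- crank_foot (a point): Centre of the boss's underside. Here opens the socket: bore 20 mm wide, 48 mm deep, with a keyway slot 9 mm wide cut through the boss's -x side (opposite the knob) over the bore's whole depth. The crank weighs 0.35 to 0.6 kg; its centre of mass lies about 11 mm from the boss axis towards the knob, some 43 mm above the underside.
- crank_arm (a point): On the boss axis, middle of the dark arm: a bar 18 mm wide (y), 16 mm thick (z), from 64 to 80 mm above the underside, directly on the boss's top, running in x from 20 mm behind the axis to 105 mm beyond it.
- crank_knob (a point): Middle of the red knob, 24 mm across, 42 mm tall, standing on the arm 90 mm from the boss axis; its top is 122 mm above the boss's underside.
- drive_seat (a point): Drive axis of the fixed black tester at its top face, 85 mm above the bench: the boss's underside rests here when fully home. z up; x roughly away from the robot; the machine's two columns stand 265 mm off in -y.
- guard_rim (a point): Centre of the rim of the grey guard ring round the shaft: inside 72 mm, outside 84 mm across, 46 mm above the top face. Inside it there is no room for fingers beside the boss; the arm passes over it.
- shaft_top (a point): Top of the upright steel shaft in the guard: 18 mm across, 42 mm tall, its top 9 mm tapering to 10 mm across. It is locked and does not turn.
- key_top (a point): On the shaft axis, level with the top of the brass key (24 mm above the top face). The key is 6 mm wide and reaches 15 mm from the axis; above it the shaft is plain round. It points to -x of this point, turned up to 0.5 rad either way: not reported, to be seen or felt. Off the key the boss stops on it, 24 mm high; with the keyway over it within about 0.08 rad the crank goes down.
- platen: Loose steel compression platen, 60 mm disc with a 28 mm stem, 45 mm tall; bystander. Origin under its centre.
- bottle: Loose blue bottle, 60 mm across, 150 mm tall; bystander. Origin under its centre.
- coupon_a: Loose flat copper dog-bone test coupon, 150 x 25 x 6 mm, long in x; bystander. Origin under its centre.
- coupon_b: Loose flat aluminium dog-bone test coupon, 150 x 25 x 6 mm, long in x; bystander. Origin under its centre.
- wrench: Loose wrench lying on the bench, long in x; bystander.
Things that resemble listed ones, but are neither listed nor needed, are in the scene too. Several things look just like the part that bears crank_center: the one meant starts farthest from the robot's base.

How it is judged:
By the outcome, as a careful person would: the job done as asked, in the order asked, and still so for the second after the job is handed in, with the robot touching nothing.
It also fails if it takes over 72 s, if anything falls off the work surface, if the arm or the gripper's body presses on something with over 40 N, if the wrist force passes 120 N, or if a joint passes its speed limit or range.

### The arm

A 7-joint arm with a two-finger parallel gripper is mounted at the origin on the work surface. World frame = base frame: x ahead of the robot, y to its left, z up, the work surface at z = 0. Lengths are in m, angles in rad, forces in N, time in s.
With the tool pointing down it reaches from about 0.35 to 0.9 m from the base axis. Payload 8.1 kg.
Tool frame: the origin (TCP) lies midway between the tips of the shut fingers; the grasp point (between the pads) lies arm.tcp_to_grasp behind it (arm.tcp_to_grasp is the distance from the TCP to the grasp point, in m); z points along the fingers, y is the line along which they close (so a half turn about z gives the same grasp; the last joint's range is limited). The gripper opens to 92 mm and grips with 3 to 60 N. Pads are 19 mm wide; open, the fingers measure 130 mm over their backs; the gripper's body (75 mm by 190 mm) begins 47 mm behind the grasp point.
Start: joints at [-1.218, 0.434, 0.025, 1.573, -0.012, 1.134, -0.075], TCP at [0.275, 0.561, 0.227] pointing down, gripper open.
Joint ranges: [-2.62, 2.62], [-0.44, 2.09], [-1.27, 1.32], [0.08, 2.57], [-1.32, 4.46], [0.12, 2], [-2.74, 2.74]. Speed limits (rad/s): [2.22, 2.22, 3.01, 3.01, 3.14, 3.14, 3.14].

### API

Orientations are given as a rotation vector (axis times angle).
In Python, from cell import observe, get_image, arm gives the robot as it stands. The module is installed in compiled form; this text tells all that it offers.
- The arm moves only by the tool drive_tool, never from a script. Its argument "steps" is a list of rows, each a list of 5 numbers: the closure, from 0 (fully open) to 1 (shut), then the shift along the world's x, y, z in mm, then the turn about the world's z in rad. In form: [[hand, x, y, z, roll], ...]. A call has 1 to 20 rows; each row shifts and turns the commanded pose from where the row before left it; what a row does not reach is not made up. A row lasts 1/12 s, in which the tool goes at most 41.7 mm and 7.16 degrees, less where a joint would pass 70% of its speed; a pose out of reach is approached as far as the arm can. A call with a gripper value outside its range is refused whole. The fingers move at their own pace and stop on an object; "grip_force" is the grip in N (left out, the last holds). Time passes only in rows, so rows that do not move let the fingers close. It gives the time, the measured TCP pose, the force, the opening and the grip force at its end, in the units of the state.
- observe(): the state, without advancing time (a new reading comes with each control period).
- get_image(name): name is "scene" or "top" or "wrist"; returns a dict with "image" (400x640x3 uint8, red, green, blue), "vfov" (degrees; the focal length in pixels is half the picture's height over the tangent of half this angle, whatever the lens; pixels are square), "cx", "cy" (the principal point, pixels), "xyz" and "attitude" of the camera in the world. Camera axes: x right, y down, z forward; pixel columns grow to the right and rows downward; lengths in m; the calibration is good to about 2 mm. The wrist camera is an equidistant fisheye: a pixel r from the principal point sees the ray r / f radians off the axis. A picture is of the moment at which its call begins. There is no depth.
- arm.sign_off(): hands the job in; it is judged then, once.
The state is a dict: "clock": time; "joints": joint angles; "dq": joint speeds; "joint_efforts": joint torques, N m; "position": TCP position; "ee_rot": TCP orientation; "force": force on the tool from outside, world axes, zero at the start; "ft_torque": the same for the moment, N m; "width": opening from 0.0 (shut) to 1.0 (fully open); "gripper_force": force on a finger pad.
Only numpy, scipy, OpenCV 4.12 (cv2) and the standard library are available. Lean on these libraries where they do the work, as an engineer would, in place of code of your own. Each camera call takes 0.05 s, during which the arm holds its last target. There are 200 camera calls.

## Working session

There is one attempt and no reset: what is moved stays moved. The work goes in short steps, Python scripts to look and compute and a tool call to move; the robot and the scene stay as the last step left them, time stands still between calls to the robot, and variables do not carry over. Pictures are saved under pics/ and viewed, at most 10 in all, crops included, and the job is handed in when it is done.

Besides the shell and the picture viewer there is one more tool, called after "Request:" as name(argument=value, ...), one argument or row to a line, values as JSON. drive_tool: Moves the arm, as the interface text tells. Its arguments: {"type":"object","properties":{"steps":{"type":"array"},"grip_force":{"type":"number"}},"required":["steps"]}

```bash
mkdir -p pics; cat > h.py <<'E'
import numpy as np, cv2
from scipy.spatial.transform import Rotation as R
from cell import observe, get_image, arm
def snap(n,fn=None):
    d=get_image(n)
    if fn: cv2.imwrite('pics/'+fn,d['image'][:,:,::-1])
    return d
def rot(a):
    a=np.array(a,float)
    return a if a.shape==(3,3) else (R.from_rotvec(a).as_matrix() if a.size==3 else R.from_quat(a).as_matrix())
def ray(d,u,v,fish=False):
    f=200/np.tan(np.radians(d['vfov'])/2); x,y=u-d['cx'],v-d['cy']
    if fish:
        r=np.hypot(x,y)+1e-9; t=r/f; c=np.array([x/r*np.sin(t),y/r*np.sin(t),np.cos(t)])
    else: c=np.array([x/f,y/f,1.])
    w=rot(d['attitude'])@c
    return np.array(d['xyz']),w/np.linalg.norm(w)
def atz(d,u,v,z,fish=False):
    o,w=ray(d,u,v,fish); return o+w*(z-o[2])/w[2]
def tri(rs):
    A=0;b=0
    for o,w in rs:
        P=np.eye(3)-np.outer(w,w);A=A+P;b=b+P@o
    p=np.linalg.solve(A,b); return p,[np.linalg.norm((np.eye(3)-np.outer(w,w))@(p-o)) for o,w in rs]
def proj(d,p,fish=False):
    f=200/np.tan(np.radians(d['vfov'])/2); c=rot(d['attitude']).T@(np.array(p)-d['xyz'])
    if fish:
        r=np.hypot(c[0],c[1]);t=np.arctan2(r,c[2]);return d['cx']+f*t*c[0]/r,d['cy']+f*t*c[1]/r
    return d['cx']+f*c[0]/c[2],d['cy']+f*c[1]/c[2]
E
python3 - <<'E'
from h import *
for n in ('scene','top'):
    d=snap(n); print(n,d['vfov'],d['cx'],d['cy'],d['xyz'],d['attitude'])
    cv2.imwrite(f'pics/{n}0.png',cv2.resize(d['image'][:,:,::-1],(800,500)))
s=observe(); print(s); print(arm.tcp_to_grasp)
E
```

```text
scene 50.32009062312824 319.0751574675846 194.20017432073004 [1.15966597 0.31285115 0.88322072] [-1.43359498 -2.18280404  0.82565069]
top 46.52971133693079 329.5105217728203 204.06409194954279 [0.42765136 0.02674147 1.59344104] [-2.20472712  2.18003266 -0.05904052]
{'clock': 0.1, 'joints': array([-1.21759657,  0.43515523,  0.02495622,  1.57401137, -0.01156671,
        1.13401244, -0.07511536]), 'dq': array([-0.00010172, -0.00178184, -0.00095483, -0.00249728,  0.00192119,
        0.00014699,  0.0006754 ]), 'joint_efforts': array([ 3.17166894e-03, -6.69124818e+01,  9.88325849e-01, -3.15146148e+01,
       -6.04963652e-02,  3.74169101e-02,  1.27740218e-04]), 'position': array([0.27495624, 0.56074921, 0.22602003]), 'ee_rot': array([-7.09831515e-01, -3.06017059e+00,  2.24861323e-03]), 'force': array([ 0.32653824, -0.34169133, -1.04470261]), 'ft_torque': array([-0.0463408 , -0.02349085,  0.00428843]), 'gripper_force': 0.0, 'width': 0.9980666872479861}
0.0188
```

View pics/scene0.png

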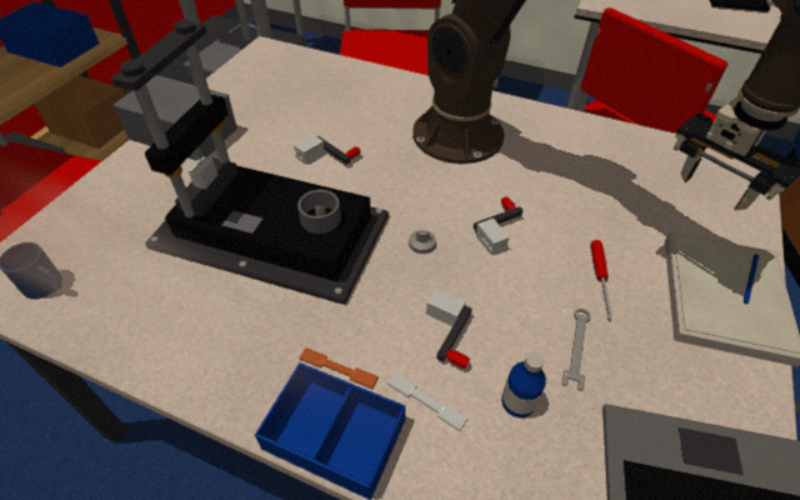

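View pics/top0.png

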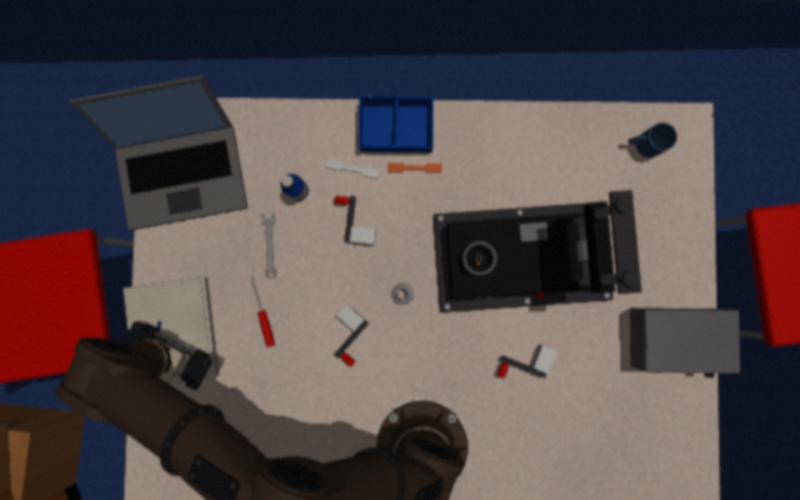

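Top view (800×500): three look-alike cranks, A (355,222), B (352,332) and C (525,362), with the base at about (422,445). In the scene view they are A (450,328), B (498,228) and C (328,150). A is the farthest from the base, so that is the one I want. The machine's guard is at top (479,259) and scene (320,210).

```bash
python3 - <<'E'
from h import *
t=snap('top');s=snap('scene')
a=cv2.resize(t['image'][145:205,255:335],(400,300),interpolation=cv2.INTER_CUBIC)
b=cv2.resize(s['image'][225:300,325:425],(400,300),interpolation=cv2.INTER_CUBIC)
c=cv2.resize(t['image'][180:240,340:420],(400,300),interpolation=cv2.INTER_CUBIC)
e=cv2.resize(s['image'][135:210,210:310],(400,300),interpolation=cv2.INTER_CUBIC)
cv2.imwrite('pics/crop.png',np.clip(np.vstack([np.hstack([a,b]),np.hstack([c,e])])[:,:,::-1]*1.6,0,255))
for n,d in (('top',t),('scene',s)):
    h=cv2.cvtColor(d['image'],cv2.COLOR_RGB2HSV)
    m=(((h[...,0]<8)|(h[...,0]>172))&(h[...,1]>170)&(h[...,2]>70)).astype(np.uint8)
    k,_,st,ce=cv2.connectedComponentsWithStats(m)
    print(n,[(st[i].tolist(),ce[i].round(1).tolist()) for i in range(1,k) if 15<st[i,4]<600])
o=observe();print(R.from_rotvec(o['ee_rot']).as_matrix().round(3))
E
```

```text
top [([268, 157, 12, 6, 58], [273.2, 159.9]), ([207, 249, 12, 28, 169], [212.6, 262.8]), ([273, 282, 10, 10, 58], [277.4, 286.9]), ([398, 290, 8, 12, 64], [402.0, 295.5])]
scene [([0, 0, 34, 14, 220], [10.1, 4.2]), ([155, 0, 34, 19, 387], [169.5, 6.1]), ([275, 0, 77, 7, 462], [313.9, 2.5]), ([69, 36, 36, 33, 520], [86.9, 52.8]), ([0, 84, 37, 26, 556], [18.8, 98.0]), ([277, 118, 11, 9, 63], [282.3, 121.5]), ([401, 158, 11, 10, 76], [405.9, 162.6]), ([473, 192, 13, 32, 274], [478.9, 207.2]), ([357, 280, 18, 14, 170], [365.6, 286.5])]
[[-0.898  0.44  -0.   ]
 [ 0.44   0.898 -0.001]
 [-0.    -0.001 -1.   ]][ WARN:0@3.142] global loadsave.cpp:1063 imwrite_ Unsupported depth image for selected encoder is fallbacked to CV_8U.
```

View pics/crop.png

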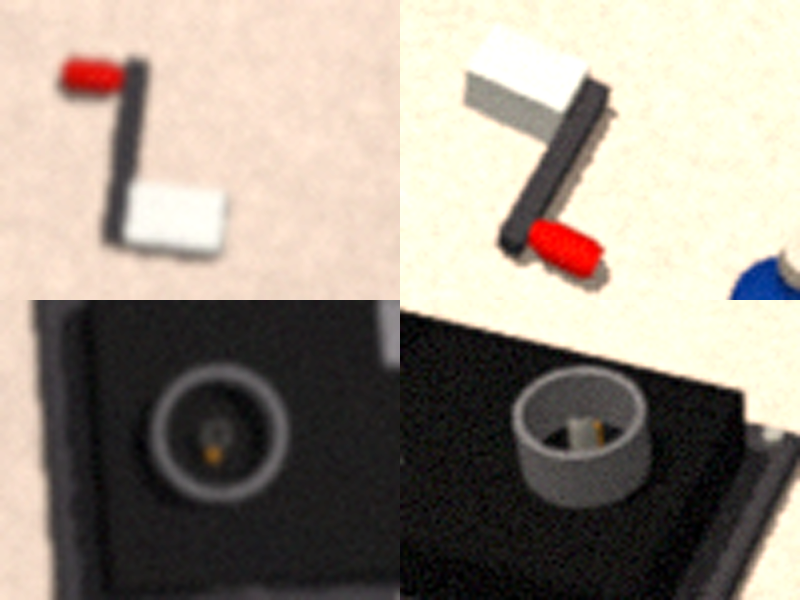

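The crop shows crank A lying with its boss at top px (290,188), its arm running away from the robot and its knob at (273,160), pointing left. The guard rim is at top (384,207) and scene (255,163), with the brass key on the robot's side of the shaft.

```bash
python3 - <<'E'
from h import *
t=snap('top');s=snap('scene')
f=lambda a,b:tri([ray(t,*a),ray(s,*b)])
print('knob',f((273.2,159.9),(365.6,286.5)))
print('rim',f((383.8,206.6),(255.2,162.8)))
# arm top-edge far & near ends at z~.029
far=atz(t,255+138/5,145+60/5,.029);near=atz(t,255+113/5,145+243/5,.029);print('arm',far,near,np.arctan2(*(far-near)[[1,0]]))
k1=atz(t,255+62/5,145+75/5,.025);k2=atz(t,255+124/5,145+77/5,.025);print('knob ends',k1,k2)
c=[atz(t,255+u/5,145+v/5,.04) for u,v in((127,183),(226,190),(220,250),(124,240))];print('boss',np.array(c).round(3),np.mean(c,0))
# bystanders roughly
print('bottle',atz(t,292*.8,186*.8,.1),'platen',atz(t,402*.8,293*.8,.03))
E
```

```text
knob (array([0.66365407, 0.22406775, 0.0188856 ]), [np.float64(0.0005263032749904861), np.float64(0.0005263032749905103)])
rim (array([ 0.50231397, -0.14021517,  0.1262631 ]), [np.float64(0.0017552988126769212), np.float64(0.0017552988126768)])
arm [0.67253237 0.19062699 0.029     ] [0.54801751 0.20539177 0.029     ] -0.11802733827395027
knob ends [0.66232799 0.24248723 0.025     ] [0.66142787 0.20035664 0.025     ]
boss [[0.588 0.195 0.04 ]
 [0.584 0.129 0.04 ]
 [0.543 0.132 0.04 ]
 [0.549 0.197 0.04 ]] [0.56595863 0.16340132 0.04      ]
bottle [0.68639803 0.34230393 0.1       ] platen [0.41238255 0.05528397 0.03      ]
```

Request:
drive_tool(
  steps=[
    [0,30,-25,0,-0.095],
    [0,30,-25,0,-0.095],
    [0,30,-25,0,-0.095],
    [0,30,-25,0,-0.095],
    [0,30,-25,0,-0.095],
    [0,30,-25,0,-0.095],
    [0,30,-26,-3,-0.095],
    [0,30,-26,-3,-0.095],
    [0,30,-26,-3,-0.095],
    [0,30,-26,-3,-0.095],
    [0,30,-26,-3,-0.095],
    [0,30,-26,-3,-0.095],
    [0,30,-27,-3,-0.075],
    [0,0,0,0,0],
    [0,0,0,0,0],
  ],
)

```text
clock: 1.55
position: [0.6668, 0.2245, 0.205]
ee_rot: [2.334, 2.1, -0.002]
force: [-0.1, 0.3, 0.1]
width: 1.003
gripper_force: 0.0
```

```bash
python3 - <<'E'
from h import *
d=snap('wrist')
cv2.imwrite('pics/w1.png',cv2.resize(d['image'][:,:,::-1],(800,500)))
o=observe();print(o['position'],R.from_rotvec(o['ee_rot']).as_matrix().round(3)[:,1],o['joints'].round(2),d['xyz'],d['vfov'])
E
```

```text
[0.6654692  0.22719072 0.20514358] [ 0.995 -0.101 -0.001] [-0.64  0.6   0.4   1.41 -0.24  1.19 -0.32] [0.67368084 0.29208404 0.36224421] 65.70646984690485
```

View pics/w1.png

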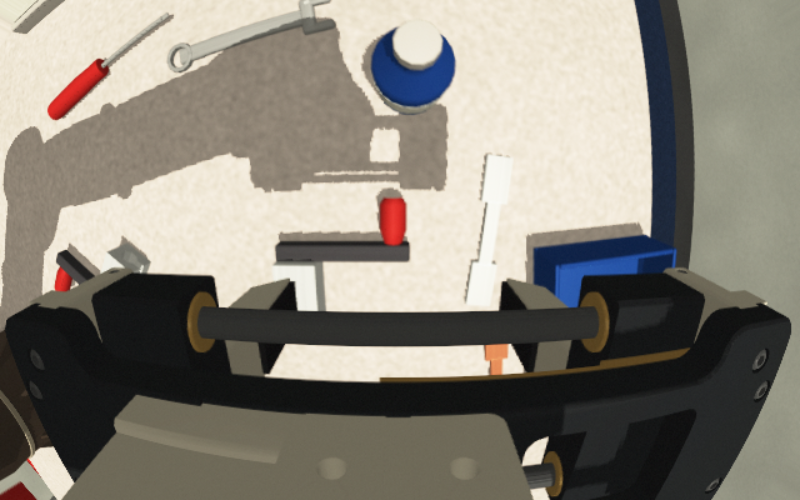

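```bash
python3 - <<'E'
from h import *
d=snap('wrist')
for n,u,v,z in (('knobtop',393,197,.025),('knobroot',395,244,.025),('arm far',409,243,.029),('arm near',277,243,.029),('armlow far',409,261,.029),('armlow near',276,262,.029),('k left',380,225,.022),('k right',407,225,.022)):
    print(n,atz(d,u*.8,v*.8,z,True).round(4))
print(proj(d,[.664,.223,.02],True),observe()['position'])
E
```

```text
knobtop [0.6635 0.2511 0.025 ]
knobroot [0.6609 0.2086 0.025 ]
arm far [0.6735 0.2093 0.029 ]
arm near [0.5532 0.2217 0.029 ]
armlow far [0.6719 0.1926 0.029 ]
armlow near [0.5488 0.2037 0.029 ]
k left [0.6492 0.2268 0.022 ]
k right [0.6733 0.2243 0.022 ]
(np.float64(317.45338770466276), np.float64(181.5642583591472)) [0.66470791 0.22882985 0.20536955]
```

The wrist view shows the knob from (393,197) to (395,244) and the arm from (277,252) to (409,252). The pivot grip point is at about (0.6625, 0.235), so I descend there.

Request:
drive_tool(
  steps=[
    [0,-2,6,-30,0],
    [0,0,0,-35,0],
    [0,0,0,-35,0],
    [0,0,0,-35,0],
    [0,0,0,-30,0],
    [0,0,0,-20,0],
    [0,0,0,-10,0],
    [0,0,0,-5,0],
    [0,0,0,0,0],
    [0.3,0,0,0,0],
    [0.6,0,0,0,0],
    [0.85,0,0,0,0],
    [0.85,0,0,0,0],
    [0.85,0,0,0,0],
    [0.85,0,0,0,0],
  ],
  grip_force=8,
)

```text
clock: 2.9
position: [0.6634, 0.2342, 0.0062]
ee_rot: [2.33, 2.107, 0.001]
force: [-0.2, 0.4, -0.4]
width: 0.616
gripper_force: 0.0
```

Request:
drive_tool(
  steps=[
    [0.9,0,0,-2,0],
    [0.9,0,0,0,0],
    [0.9,0,0,0,0],
    [0.9,0,0,0,0],
    [0.9,0,0,0,0],
    [0.9,0,0,0,0],
    [0.9,0,0,0,0],
    [0.9,0,0,0,0],
    [0.9,0,0,0,0],
    [0.9,0,0,0,0],
  ],
)

```text
clock: 3.73
position: [0.6632, 0.2342, 0.0037]
ee_rot: [2.33, 2.107, 0.0]
force: [0.4, -0.1, -0.6]
width: 0.257
gripper_force: 8.0
```

Request:
drive_tool(
  steps=[
    [0.9,-0.2,-2.5,9,0],
    [0.9,-0.2,-2.5,9,0],
    [0.9,-0.4,-4,8.4,0],
    [0.9,-0.4,-4,8.4,0],
    [0.9,-0.5,-5.4,7.5,0],
    [0.9,-0.5,-5.4,7.5,0],
    [0.9,-0.7,-6.6,6.5,0],
    [0.9,-0.7,-6.6,6.5,0],
    [0.9,0,0,0,0],
    [0.9,0,0,0,0],
  ],
)

```text
clock: 4.57
position: [0.6603, 0.1967, 0.0674]
ee_rot: [2.33, 2.106, 0.003]
force: [1.2, 1.9, 0.4]
width: 0.257
gripper_force: 8.0
```

```bash
python3 - <<'E'
from h import *
d=snap('wrist');s=snap('scene')
a=cv2.resize(d['image'],(800,500))[:300]
b=cv2.resize(s['image'][190:310,300:460],(400,300),interpolation=cv2.INTER_CUBIC)
cv2.imwrite('pics/w2.png',np.vstack([a,np.hstack([b,b*0])])[:,:,::-1])
o=observe();print(o['position'],o['force'],o['ft_torque'])
E
```

```text
[0.66011976 0.19785897 0.06671275] [2.01879332 2.24009502 1.28492225] [ 0.21404321 -0.32094724 -0.00565471]
```

View pics/w2.png

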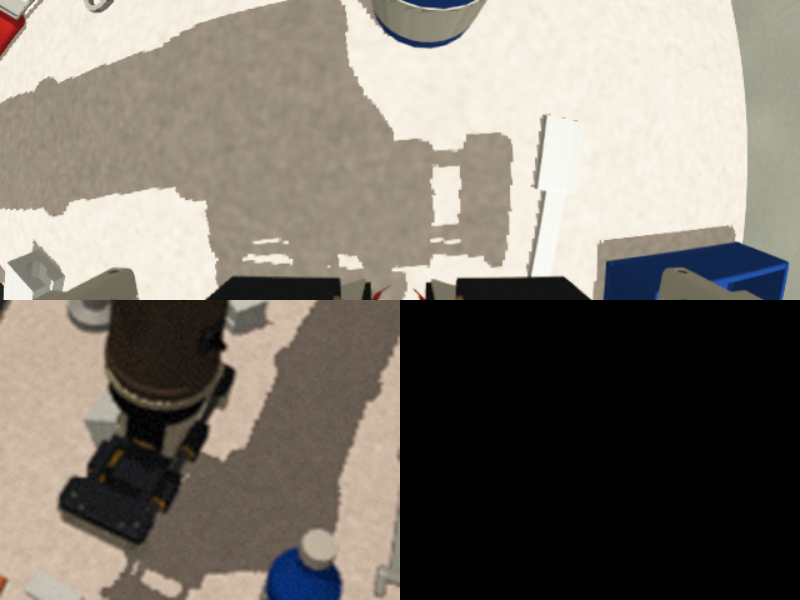

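The knob is held and the boss is tilting up behind the hand, with only about 2 N of force. I continue the arc.

Request:
drive_tool(
  steps=[
    [0.9,-0.8,-7.6,5.2,0],
    [0.9,-0.8,-7.6,5.2,0],
    [0.9,-0.8,-8.5,3.8,0],
    [0.9,-0.9,-8.5,3.8,0],
    [0.9,-0.9,-9,2.3,0],
    [0.9,-0.9,-9,2.3,0],
    [0.9,-0.9,-9.2,0.7,0],
    [0.9,-0.9,-9.2,0.7,0],
    [0.9,0,0,0,0],
    [0.9,0,0,0,0],
  ],
)

```text
clock: 5.5
position: [0.6529, 0.1271, 0.0907]
ee_rot: [2.331, 2.105, -0.0]
force: [2.2, -1.0, 2.2]
width: 0.26
gripper_force: 8.0
```

```bash
python3 - <<'E'
from h import *
d=snap('wrist');s=snap('scene');t=snap('top')
a=cv2.resize(d['image'],(800,500))[200:500]
b=cv2.resize(s['image'][180:300,290:450],(400,300),interpolation=cv2.INTER_CUBIC)
c=cv2.resize(t['image'][135:225,235:355],(400,300),interpolation=cv2.INTER_CUBIC)
cv2.imwrite('pics/w3.png',np.vstack([a,np.hstack([b,c])])[:,:,::-1])
o=observe();print(o['position'],o['force'],o['ft_torque'])
E
```

```text
[0.65295393 0.12903166 0.09057418] [ 2.35924057 -1.69647014  3.28994551] [-0.41072601 -0.32409977  0.08250794]
```

View pics/w3.png

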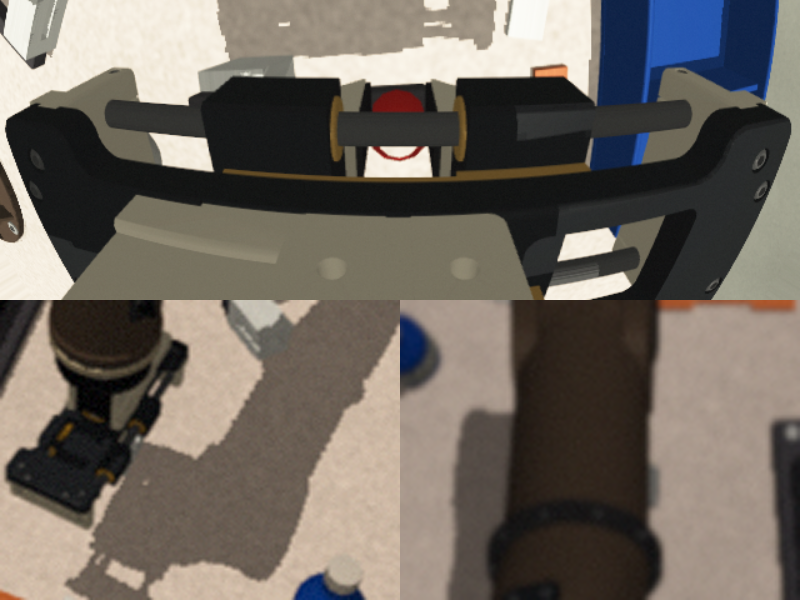

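Request:
drive_tool(
  steps=[
    [0.9,-0.5,-4.6,0,0],
    [0.9,-0.5,-4.6,0,0],
    [0.9,-0.5,-4.6,-0.5,0],
    [0.9,-0.5,-4.6,-0.5,0],
    [0.9,0,0,0,0],
    [0.9,0,0,0,0],
    [0.9,0,0,0,0],
  ],
)

```text
clock: 6.23
position: [0.6509, 0.1105, 0.0897]
ee_rot: [2.329, 2.108, 0.001]
force: [3.3, 0.7, 4.0]
width: 0.259
gripper_force: 8.0
```

```bash
python3 - <<'E'
from h import *
d=snap('wrist')
cv2.imwrite('pics/w4.png',cv2.resize(d['image'][130:280,100:420],(800,375))[:,:,::-1])
o=observe();print(o['position'],o['force'],o['ft_torque'])
p=o['position'];z=np.array([0,0,1])
# predicted pixel of upright crank: knob top, boss corners
x=np.array([.995,-.1,0]);y=np.array([.1,.995,0]);c=np.array([p[0],p[1],0])-.09*x
for n,q in (('knob top',[.09,0,.122]),('boss +y top a',[-.02,.02,.064]),('b',[.02,.02,.064]),('foot a',[-.02,.02,0]),('foot b',[.02,.02,0]),('arm end',[.105,.009,.08])):
    u,v=proj(d,c+x*q[0]+y*q[1]+z*q[2],True);print(n,(u-100)*2.5,(v-130)*2.5)
E
```

```text
[0.65089219 0.11047736 0.08969504] [2.82305968 0.37422402 4.84745084] [-0.07719575 -0.67278782 -0.01849867]
knob top 546.6225424291811 352.41619124631825
boss +y top a 137.9343968674214 165.85382474842703
b 271.50604061872787 165.86272271957688
foot a 226.29856828986092 119.17238200335028
foot b 335.46286691112346 117.55847460386477
arm end 611.7254751163665 229.8321656465256
```

View pics/w4.png

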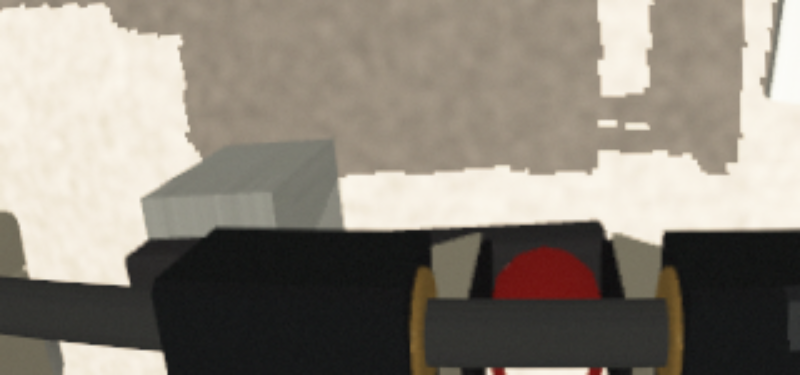

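The boss stands nearly upright. Its +y face has corners at (142,198), (275,190), (205,158) and (333,140), and the knob is in the pads. I'll solve for the tilt from that face.

```bash
cat >> h.py <<'E'
def fitpose(d,obj,px,x0):
    from scipy.optimize import least_squares
    rays=[ray(d,u,v,True)[1] for u,v in px]; o=np.array(d['xyz'])
    def res(q):
        P=R.from_rotvec(q[3:]).apply(obj)+q[:3]-o
        return np.concatenate([(p/np.linalg.norm(p)-w)*300 for p,w in zip(P,rays)])
    s=least_squares(res,x0); return s.x,s.cost
E
python3 - <<'E'
from h import *
d=snap('wrist')
px=[(100+u/2.5,130+v/2.5) for u,v in((142,198),(275,190),(205,158),(333,140))]
obj=np.array([[-20,20,64],[20,20,64],[-20,20,0],[20,20,0]])/1e3
x,c=fitpose(d,obj,px,[.56,.115,0,0,0,0])
M=R.from_rotvec(x[3:]).as_matrix();print(x.round(3),c);print(M.round(3));print('knob',x[:3]+M@[.09,0,.101],observe()['position'])
E
```

```text
[ 0.56   0.111  0.009 -0.042  0.095 -0.029] 14.224476232700443
[[ 0.995  0.026  0.096]
 [-0.03   0.999  0.041]
 [-0.095 -0.043  0.995]]
knob [0.65907638 0.11220577 0.10050164] [0.6508972  0.1104412  0.08968179]
```

Request:
drive_tool(
  steps=[
    [0.9,0,0,1.5,0],
    [0.9,0,0,1.5,0],
    [0.9,0,0,1,0],
    [0.9,0,0,1,0],
    [0.9,0,0,0,0],
    [0.9,0,0,0,0],
  ],
)

```text
clock: 6.83
position: [0.6501, 0.1101, 0.0941]
ee_rot: [-2.329, -2.107, 0.002]
force: [-0.3, -0.2, -4.0]
width: 0.257
gripper_force: 8.0
```

```bash
python3 - <<'E'
from h import *
d=snap('wrist')
cv2.imwrite('pics/w5.png',cv2.resize(d['image'][130:280,100:420],(800,375))[:,:,::-1])
o=observe();print(o['position'],o['force'],o['ft_torque'])
E
```

```text
[0.65019627 0.11009209 0.0941653 ] [-0.24065626  0.16961886 -4.3276678 ] [-0.0621681  -0.06582341 -0.01153663]
```

View pics/w5.png

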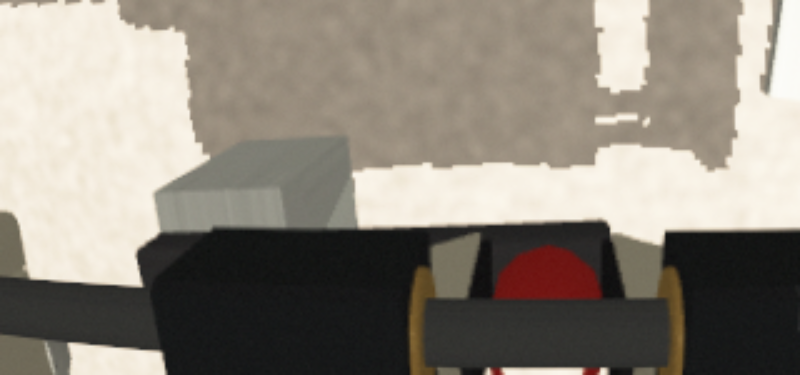

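```bash
python3 - <<'E'
from h import *
d=snap('wrist')
px=[(100+u/2.5,130+v/2.5) for u,v in((155,190),(284,186),(242,142),(348,136))]
obj=np.array([[-20,20,64],[20,20,64],[-20,20,0],[20,20,0]])/1e3
x,c=fitpose(d,obj,px,[.56,.115,0,0,0,0])
M=R.from_rotvec(x[3:]).as_matrix();print(x.round(3),c);print(M.round(3));print('knob',x[:3]+M@[.09,0,.101],observe()['position'])
E
```

```text
[ 0.563  0.11  -0.    -0.015 -0.022 -0.054] 0.020454906276548297
[[ 0.998  0.054 -0.022]
 [-0.054  0.998  0.015]
 [ 0.022 -0.014  1.   ]]
knob [0.65104199 0.10711784 0.10266098] [0.65031595 0.11015026 0.09426399]
```

Request:
drive_tool(
  steps=[
    [0.9,0,0,-1,0],
    [0.9,0,0,0,0],
    [0.9,0,0,0,0],
    [0.5,0,0,0,0],
    [0.5,0,0,0,0],
    [0.5,0,0,0,0],
    [0.5,0,0,0,0],
    [0.5,0,0,0,0],
    [0.5,0,0,10,0],
    [0.5,0,0,25,0],
    [0.5,0,0,30,0],
    [0.5,0,0,30,0],
    [0.5,0,-20,20,0],
    [0.5,0,-30,0,0],
    [0.5,0,-30,0,0],
    [0.5,0,0,0,0],
    [0.5,0,0,0,0],
  ],
)

```text
clock: 8.35
position: [0.6507, 0.0273, 0.2098]
ee_rot: [2.333, 2.102, 0.001]
force: [1.8, 0.9, 0.2]
width: 0.502
gripper_force: 0.0
```

```bash
python3 - <<'E'
from h import *
d=snap('wrist')
cv2.imwrite('pics/w6.png',cv2.resize(d['image'],(800,500))[:,:,::-1])
o=observe();print(o['position'],o['force'],o['width'])
E
```

```text
[0.65068643 0.02961957 0.20931915] [ 0.61991139  0.83120652 -0.30500055] 0.49778727401534956
```

View pics/w6.png

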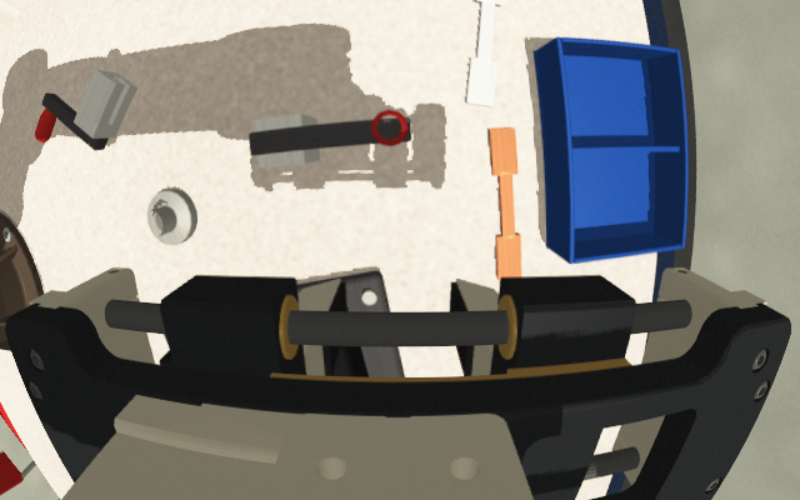

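The crank stands free and upright: arm from (250,143) to (411,130), knob ring at (390,127), boss below at (285,140).

```bash
python3 - <<'E'
from h import *
d=snap('wrist'); f=lambda u,v,z: atz(d,u*.8,v*.8,z,True)
k=f(390,127,.122); n1=f(249,133,.08);n2=f(252,154,.08);n=(n1+n2)/2;r1=f(409,120,.08);r2=f(411,139,.08);r=(r1+r2)/2
print('knob',k,'near',n,n1-n2,'far',r,'len',np.linalg.norm(r-n))
psi=np.arctan2(*(r-n)[[1,0]]);x=(r-n)/np.linalg.norm(r-n)
print('yaw',psi, 'axis',n+.02*x,'axis from far',r-.105*x,'from knob',k-.09*x,'grasp31',n+.051*x)
o=observe();ty=R.from_rotvec(o['ee_rot']).as_matrix()[:,1];print(o['position'],np.arctan2(ty[1],ty[0]))
E
```

```text
knob [0.65395899 0.10996253 0.122     ] near [0.54563487 0.11476535 0.08      ] [-3.60394498e-04  1.66046941e-02  5.55111512e-17] far [0.66774953 0.10890735 0.08      ] len 0.12225508450469032
yaw -0.04793455553852485 axis [0.5656119  0.11380702 0.08      ] axis from far [0.56287013 0.11393855 0.08      ] from knob [0.56406236 0.11427499 0.122     ] grasp31 [0.59657629 0.11232162 0.08      ]
[0.65065676 0.03099262 0.20895843] -0.09974848180713462
```

Request:
drive_tool(
  steps=[
    [0.5,-6,-13,2,0.12],
    [0.5,-6,-13,2,0.12],
    [0.5,-6,-13,0,0.12],
    [0.5,-6,-13,0,0.12],
    [0.5,-6,-13,0,0.12],
    [0.5,-6,-13,0,0.12],
    [0.5,-6,-13,0,0.12],
    [0.5,-6,-13,0,0.12],
    [0.5,-6,-13,0,0.12],
    [0.5,-6,-13,0,0.12],
    [0.5,-6,-13,0,0.12],
    [0.5,-6,-13,0,0.12],
    [0.5,-6,-13,0,0.12],
    [0.5,-6,0,0,0.06],
    [0.5,0,0,0,0],
    [0.5,0,0,0,0],
  ],
)

```text
clock: 9.78
position: [0.567, -0.1375, 0.2127]
ee_rot: [0.081, 3.14, 0.001]
force: [0.2, 0.5, -0.4]
width: 0.502
gripper_force: 0.0
```

```bash
python3 - <<'E'
from h import *
d=snap('wrist')
print(proj(d,[.502,-.14,.109],True))
u,v=map(int,proj(d,[.502,-.14,.109],True))
im=d['image'][max(v-60,0):v+60,u-80:u+80]
cv2.imwrite('pics/w7.png',cv2.resize(im,(800,int(im.shape[0]*5)),interpolation=cv2.INTER_CUBIC)[:,:,::-1])
print(u-80,max(v-60,0))
o=observe();print(o['position'],o['joints'].round(2),R.from_rotvec(o['ee_rot']).as_matrix()[:,1])
E
```

```text
(np.float64(310.2534923977374), np.float64(120.23468451195126))
230 60
[ 0.56726722 -0.13731284  0.2126749 ] [ 0.1   0.38  0.07  1.7  -0.03  1.06  1.69] [5.15411965e-02 9.98670547e-01 8.02819723e-04]
```

View pics/w7.png

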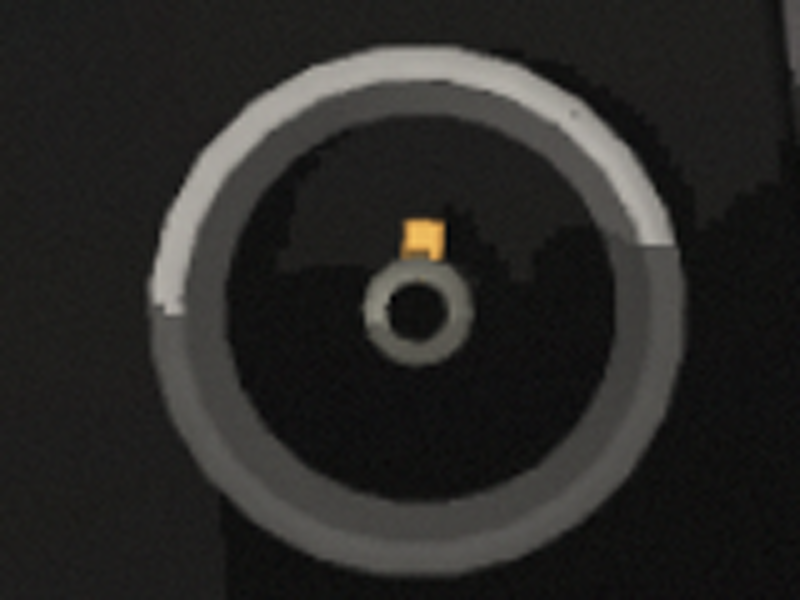

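The guard view shows the shaft top at (417,311), the rim at (418,311), and the brass key from (403,220) to (446,220), pointing nearly straight at the robot.

```bash
python3 - <<'E'
from h import *
d=snap('wrist'); f=lambda u,v,z: atz(d,230+u/5,60+v/5,z,True)
s=f(417,311,.127);s2=f(418,311,.118);r=f(418,310,.131)
e=(f(403,219,.109)+f(446,221,.109))/2
print(s,s2,r,'keyend',e); 
for c in (s,s2): v=e-c; print(np.linalg.norm(v[:2]),'crank yaw',np.arctan2(-v[1],-v[0]))
a=f(403,219,.109);b=f(446,221,.109);print('edge dir',np.arctan2(b[1]-a[1],b[0]-a[0])-np.pi/2, np.linalg.norm(a-b))
E
```

```text
[ 0.50381028 -0.13703018  0.127     ] [ 0.50394498 -0.13701257  0.118     ] [ 0.50360847 -0.13680549  0.131     ] keyend [ 0.48880042 -0.13525613  0.109     ]
0.015114334890002898 crank yaw -0.11764658102194851
0.015246069874021002 crank yaw -0.11546235529287248
edge dir -0.10132291897779333 0.007158310043136041
```

Request:
drive_tool(
  steps=[
    [0.5,9,25,0,0],
    [0.5,9,25,0,0],
    [0.5,9,25,0,0],
    [0.5,9,25,0,0],
    [0.5,9,25,0,0],
    [0.5,9,25,0,0],
    [0.5,9,25,0,0],
    [0.5,10,25,0,0],
    [0.5,10,25,0,0],
    [0.5,10,25,0,0],
    [0.5,0,0,0,0],
    [0.5,0,0,0,0],
    [0.5,0,0,0,0],
  ],
)

```text
clock: 10.97
position: [0.6595, 0.1115, 0.2122]
ee_rot: [-0.08, -3.14, 0.001]
force: [0.3, -0.2, 0.6]
width: 0.502
gripper_force: 0.0
```

```bash
python3 - <<'E'
from h import *
d=snap('wrist')
u,v=map(int,proj(d,[.59,.112,.08],True));u-=100;v=max(v-75,0)
im=d['image'][v:v+150,u:u+200]
cv2.imwrite('pics/w8.png',cv2.resize(im,(800,600),interpolation=cv2.INTER_CUBIC)[:,:,::-1])
o=observe();print(u,v,o['position'],R.from_rotvec(o['ee_rot']).as_matrix()[:,1])
E
```

```text
214 40 [0.659522   0.110551   0.21235337] [ 5.19693661e-02  9.98648338e-01 -8.25719349e-04]
```

View pics/w8.png

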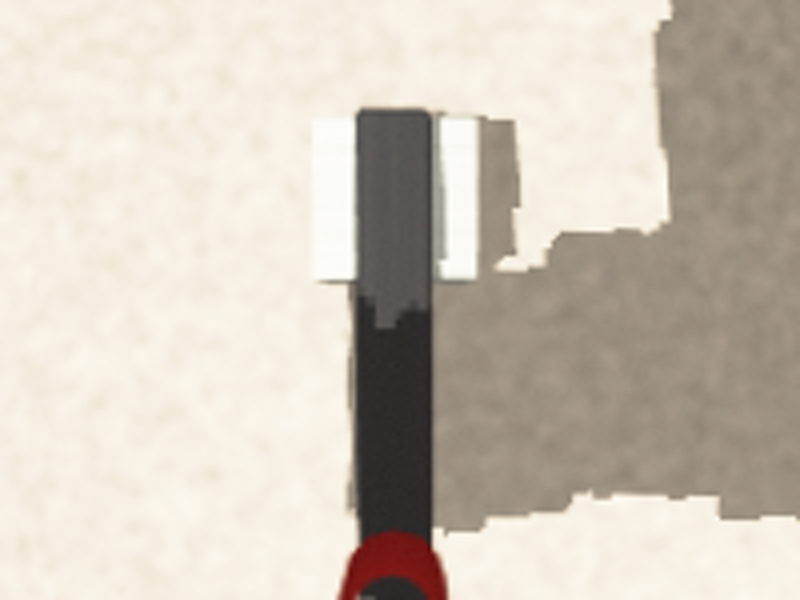

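The crank seen from above: arm between columns 357 and 431 with its near end at row 108, boss top between columns 312–478 and rows 117–282. That used up my picture budget, and by my count it was one over, so from here I go by numbers and force.

```bash
python3 - <<'E'
from h import *
d=snap('wrist'); f=lambda u,v,z: atz(d,214+u/4,40+v/4,z,True)
b=[f(312,117,.064),f(478,117,.064),f(478,282,.064),f(312,282,.064)]
print('boss',np.mean(b,0),'yaw',[np.arctan2(*(q-p)[[1,0]]) for p,q in((b[0],b[3]),(b[1],b[2]))])
n=(f(357,109,.08)+f(431,109,.08))/2; g=(f(361,535,.08)+f(434,535,.08))/2
print('near end',n,'far',g,'yaw',np.arctan2(*(g-n)[[1,0]]))
o=observe();ty=R.from_rotvec(o['ee_rot']).as_matrix()[:,1];print(o['position'],np.arctan2(ty[1],ty[0])-np.pi/2)
E
```

```text
boss [0.56460219 0.11069189 0.064     ] yaw [np.float64(-0.05444056872498231), np.float64(-0.0512532975121525)]
near end [0.54479986 0.1118292  0.08      ] far [0.64538206 0.10721914 0.08      ] yaw -0.04580168921142203
[0.6595407  0.1100749  0.21251431] -0.05254789101922808
```

Request:
drive_tool(
  steps=[
    [0.5,-21,-1,0,0],
    [0.5,-21,0,-10,0],
    [0.5,-20,0,-20,0],
    [0.5,0,0,-30,0],
    [0.5,0,0,-30,0],
    [0.5,0,0,-30,0],
    [0.5,0,0,-20,0],
    [0.5,0,0,-10,0],
    [0.5,0,0,-5,0],
    [0.5,0,0,0,0],
    [0.95,0,0,0,0],
    [0.95,0,0,0,0],
    [0.95,0,0,0,0],
    [0.95,0,0,0,0],
    [0.95,0,0,0,0],
    [0.95,0,0,0,0],
    [0.95,0,0,0,0],
    [0.95,0,0,0,0],
    [0.95,0,0,0,0],
    [0.95,0,0,0,0],
  ],
  grip_force=50,
)

```text
clock: 12.73
position: [0.5983, 0.1101, 0.0581]
ee_rot: [0.08, 3.139, 0.0]
force: [0.1, -1.4, 6.4]
width: 0.194
gripper_force: 50.0
```

Request:
drive_tool(
  steps=[
    [0.95,0,0,5,0],
    [0.95,0,0,15,0],
    [0.95,0,0,25,0],
    [0.95,0,0,30,0],
    [0.95,0,0,30,0],
    [0.95,0,0,25,0],
    [0.95,0,0,15,0],
    [0.95,0,0,10,0],
    [0.95,0,0,0,0],
    [0.95,0,0,0,0],
    [0.95,0,0,0,0],
  ],
)

```text
clock: 13.65
position: [0.5966, 0.11, 0.2108]
ee_rot: [-0.08, -3.138, 0.001]
force: [-0.3, 0.9, -5.6]
width: 0.19
gripper_force: 50.0
```

```bash
python3 - <<'E'
from h import *
o=observe();ty=R.from_rotvec(o['ee_rot']).as_matrix()[:,1];p=o['position']
print(p,o['force'],o['ft_torque'],o['width'],np.arctan2(ty[1],ty[0])-np.pi/2)
ax=np.array([.5646,.1107]); g0=np.array([.5983,.1101]) # axis and TCP at grasp
dpsi=-.115+.05; c,s=np.cos(dpsi),np.sin(dpsi)
rel=np.array([[c,-s],[s,c]])@(ax-g0); print('target TCP',np.array([.504,-.137])-rel,'turn',dpsi)
E
```

```text
[0.59659479 0.11002187 0.21078253] [-0.27421965  0.86927669 -5.60196172] [ 0.07068268 -0.05351929 -0.00852342] 0.18970759330447934 -0.05075359930076062
target TCP [ 0.53758986 -0.13978769] turn -0.065
```

Request:
drive_tool(
  steps=[
    [0.95,-3,-10,0,0],
    [0.95,-6,-25,0,-0.01],
    [0.95,-6,-25,0,-0.01],
    [0.95,-6,-25,0,-0.01],
    [0.95,-6,-25,0,-0.01],
    [0.95,-6,-25,0,-0.01],
    [0.95,-6,-25,0,-0.015],
    [0.95,-6,-25,0,0],
    [0.95,-6,-25,0,0],
    [0.95,-5,-25,0,0],
    [0.95,-3,-15,0,0],
    [0.95,0,0,0,0],
    [0.95,0,0,0,0],
    [0.95,0,0,0,0],
    [0.95,0,0,0,0],
  ],
)

```text
clock: 14.9
position: [0.5385, -0.1387, 0.2121]
ee_rot: [-0.18, -3.136, -0.001]
force: [-0.1, -1.2, -4.9]
width: 0.191
gripper_force: 50.0
```

```bash
python3 - <<'E'
from h import *
d=snap('wrist',"w9.png"); 
o=observe();ty=R.from_rotvec(o['ee_rot']).as_matrix()[:,1]
print(o['position'],o['force'],o['ft_torque'],np.arctan2(ty[1],ty[0])-np.pi/2)
# check boss pose: predicted near-face outline vs edges in image
x=np.array([np.cos(-.115),np.sin(-.115),0]);y=np.array([-x[1],x[0],0]);p=o['position'];c=np.array([.504,-.137,p[2]-.0575]);z=np.array([0,0,1])
P={n:proj(d,c+x*q[0]+y*q[1]+z*q[2],True) for n,q in {'arm end':(-.02,0,.08),'boss L':(-.02,.02,.064),'boss R':(-.02,-.02,.064),'foot L':(-.02,.02,0),'foot R':(-.02,-.02,0)}.items()}
print({k:np.round(v,1).tolist() for k,v in P.items()})
g=d['image'].astype(int).sum(2)//3
u,v=P['arm end'];print('col thru arm',[(int(r),int(g[r,int(u)])) for r in range(int(v)-14,int(v)+12,1)])
ml=(np.array(P['boss L'])+P['foot L'])/2; mr=(np.array(P['boss R'])+P['foot R'])/2; r=int(ml[1]); print(r,'row',list(map(int,g[r,int(min(ml[0],mr[0]))-15:int(max(ml[0],mr[0]))+15])))
print('start col',int(min(ml[0],mr[0]))-15)
fm=(np.array(P['foot L'])+P['foot R'])/2; print('col thru foot',int(fm[0]),[(int(r),int(g[r,int(fm[0])+8])) for r in range(int(fm[1])-12,int(P['boss L'][1])+10)])
E
```

```text
[ 0.53865741 -0.13866752  0.21219114] [ 0.62074352 -0.144831   -4.82649794] [ 0.08793212 -0.09367111  0.02043479] -0.11418421821329283
{'arm end': [311.4, 146.2], 'boss L': [353.1, 143.5], 'boss R': [271.3, 143.6], 'foot L': [342.8, 135.8], 'foot R': [285.1, 135.9]}
col thru arm [(132, 16), (133, 16), (134, 15), (135, 17), (136, 40), (137, 70), (138, 88), (139, 94), (140, 95), (141, 102), (142, 123), (143, 130), (144, 81), (145, 35), (146, 39), (147, 38), (148, 40), (149, 42), (150, 41), (151, 42), (152, 42), (153, 41), (154, 42), (155, 43), (156, 42), (157, 41)]
139 row [31, 46, 80, 83, 85, 86, 84, 83, 81, 70, 65, 66, 65, 64, 57, 27, 16, 19, 16, 24, 37, 62, 98, 120, 122, 123, 122, 122, 122, 123, 122, 123, 124, 123, 121, 125, 125, 123, 125, 124, 123, 125, 125, 125, 125, 124, 123, 108, 94, 88, 88, 87, 89, 87, 70, 39, 14, 15, 16, 17, 62, 99, 119, 123, 123, 125, 124, 121, 124, 123, 123, 124, 124, 124, 125, 125, 123, 124, 125, 124, 125, 124, 124, 123, 125, 124, 119, 87, 77, 69, 64, 61, 60, 71, 76, 75, 77, 79, 75]
start col 263
col thru foot 313 [(123, 15), (124, 18), (125, 19), (126, 19), (127, 18), (128, 17), (129, 15), (130, 18), (131, 17), (132, 16), (133, 16), (134, 16), (135, 18), (136, 18), (137, 17), (138, 16), (139, 16), (140, 25), (141, 52), (142, 120), (143, 129), (144, 80), (145, 37), (146, 37), (147, 39), (148, 43), (149, 42), (150, 42), (151, 40), (152, 41)]
```

```bash
python3 - <<'E'
from h import *
d=snap('wrist');g=d['image'].astype(int).sum(2)//3
for u in (276,282,288,294,300,306,328,334,340,346,351): print(u,g[128:152,u].tolist())
for r in (137,140,142): print(r,g[r,266:296].tolist(),g[r,336:364].tolist())
print(g[150,285:345].tolist())
o=observe();print(o['position'],o['force'])
E
```

```text
276 [83, 83, 79, 74, 69, 65, 66, 65, 67, 65, 64, 65, 61, 61, 59, 54, 62, 79, 71, 43, 38, 33, 28, 28]
282 [64, 58, 44, 29, 18, 18, 14, 13, 16, 16, 14, 22, 47, 91, 116, 154, 230, 251, 250, 250, 251, 252, 252, 252]
288 [19, 17, 19, 19, 17, 16, 18, 18, 44, 98, 123, 121, 122, 123, 124, 130, 143, 153, 153, 155, 154, 220, 232, 232]
294 [17, 15, 18, 18, 18, 11, 17, 16, 56, 106, 124, 124, 124, 124, 122, 129, 144, 153, 153, 153, 154, 158, 159, 159]
300 [14, 16, 17, 19, 17, 17, 16, 16, 59, 107, 125, 125, 124, 123, 124, 128, 143, 136, 100, 67, 43, 43, 43, 44]
306 [17, 17, 16, 13, 16, 14, 17, 15, 61, 112, 127, 126, 123, 124, 124, 129, 85, 35, 39, 37, 40, 43, 41, 44]
328 [17, 14, 17, 13, 19, 16, 15, 19, 84, 117, 124, 121, 123, 123, 123, 129, 82, 36, 37, 38, 39, 43, 43, 41]
334 [17, 16, 17, 17, 20, 13, 15, 15, 85, 116, 123, 122, 122, 122, 124, 135, 118, 78, 35, 39, 44, 42, 45, 43]
340 [17, 19, 16, 17, 17, 17, 17, 17, 83, 114, 126, 123, 125, 122, 123, 134, 146, 152, 152, 157, 154, 155, 157, 156]
346 [58, 54, 40, 26, 17, 17, 17, 18, 54, 104, 125, 123, 125, 124, 123, 134, 146, 153, 153, 153, 154, 155,
[... 556 characters left out ...]
, 126, 124, 125, 124, 123, 124, 124, 113, 93, 72, 64, 60, 64, 74, 77, 75, 76, 77, 74, 59]
142 [83, 84, 84, 83, 79, 67, 67, 66, 63, 66, 59, 39, 22, 53, 95, 108, 116, 124, 123, 125, 124, 125, 124, 122, 124, 122, 123, 124, 122, 122] [124, 125, 124, 124, 123, 126, 123, 122, 123, 122, 123, 123, 122, 123, 122, 125, 125, 122, 118, 110, 83, 72, 75, 77, 76, 75, 76, 76]
[252, 252, 252, 232, 159, 158, 158, 159, 158, 159, 161, 159, 157, 104, 60, 43, 43, 46, 45, 46, 45, 41, 43, 39, 44, 42, 42, 40, 40, 41, 42, 42, 42, 44, 42, 42, 42, 39, 42, 42, 42, 43, 44, 43, 43, 41, 43, 42, 42, 45, 41, 42, 50, 129, 150, 157, 155, 155, 158, 157]
[ 0.5387011  -0.13876277  0.21227403] [-0.91217656  0.83867939 -5.29284532]
```

Relative to the shaft, the crank's axis is about 2.4 mm off towards +y. Its yaw matches, and it hangs upright. I correct the offset and lower over the plain part of the shaft.

Request:
drive_tool(
  steps=[
    [0.95,0,-1.2,0,0],
    [0.95,0,-1.2,0,0],
    [0.95,0,0,-8,0],
    [0.95,0,0,-8,0],
    [0.95,0,0,-8,0],
    [0.95,0,0,-4,0],
    [0.95,0,0,-3,0],
    [0.95,0,0,-3,0],
    [0.95,0,0,-3,0],
    [0.95,0,0,0,0],
    [0.95,0,0,0,0],
  ],
)

```text
clock: 15.92
position: [0.5386, -0.1421, 0.1755]
ee_rot: [-0.182, -3.136, -0.0]
force: [-0.3, 0.6, -5.5]
width: 0.191
gripper_force: 50.0
```

```bash
python3 - <<'E'
from h import *
o=observe();print(o['position'],o['force'],o['ft_torque'])
E
```

```text
[ 0.53856528 -0.14211464  0.17550467] [-0.30204695  0.56961739 -5.51728578] [0.13375445 0.01971963 0.01052757]
```

Request:
drive_tool(
  steps=[
    [0.95,0,0,-2,0],
    [0.95,0,0,-2,0],
    [0.95,0,0,-2,0],
    [0.95,0,0,0,0],
    [0.95,0,0,-1,0],
    [0.95,0,0,-1,0],
    [0.95,0,0,-1,0],
    [0.95,0,0,-1,0],
    [0.95,0,0,0,0],
  ],
)

```text
clock: 16.67
position: [0.5385, -0.1421, 0.1653]
ee_rot: [-0.182, -3.136, -0.0]
force: [-1.3, 1.7, -4.9]
width: 0.191
gripper_force: 50.0
```

```bash
python3 - <<'E'
from h import *
o=observe();print(o['position'],o['force'],o['ft_torque'])
E
```

```text
[ 0.53851098 -0.14214235  0.16531552] [-1.29225361  1.73913073 -4.94121544] [ 0.32215231  0.15483099 -0.02364383]
```

Request:
drive_tool(
  steps=[
    [0.95,-0.3,0.6,0,0],
    [0.95,0,0,-1,0],
    [0.95,0,0,-1,0],
    [0.95,0,0,-1,0],
    [0.95,0,0,-1,0],
    [0.95,0,0,0,0],
    [0.95,0,0,0,0],
  ],
)

```text
clock: 17.25
position: [0.5383, -0.1417, 0.1615]
ee_rot: [-0.182, -3.136, 0.0]
force: [0.2, 0.8, -4.8]
width: 0.192
gripper_force: 50.0
```

```bash
python3 - <<'E'
from h import *
o=observe();print(o['position'],o['force'],o['ft_torque'])
E
```

```text
[ 0.53834569 -0.1416966   0.1614638 ] [ 0.17595228  0.78429934 -4.84557111] [ 0.0492722  -0.08517314 -0.02843068]
```

The foot is below the key top with hardly any force, so the keyway has found the key. I continue gently.

Request:
drive_tool(
  steps=[
    [0.95,0,0.2,-1.5,0],
    [0.95,0,0,-1.5,0],
    [0.95,0,0,-1.5,0],
    [0.95,0,0,-1.5,0],
    [0.95,0,0,-1.5,0],
    [0.95,0,0,-1.5,0],
    [0.95,0,0,0,0],
  ],
)

```text
clock: 17.83
position: [0.5382, -0.1413, 0.1522]
ee_rot: [-0.182, -3.136, -0.0]
force: [0.5, 0.0, -4.7]
width: 0.189
gripper_force: 50.0
```

```bash
python3 - <<'E'
from h import *
o=observe();print(o['position'],o['force'],o['ft_torque'])
E
```

```text
[ 0.53815567 -0.14131915  0.1521741 ] [ 0.5355267   0.04485357 -4.68039776] [-0.01382068 -0.05102607 -0.03656263]
```

Request:
drive_tool(
  steps=[
    [0.95,0,0,-1.5,0],
    [0.95,0,0,-1.5,0],
    [0.95,0,0,-1.5,0],
    [0.95,0,0,-1.5,0],
    [0.95,0,0,-1,0],
    [0.95,0,0,-0.5,0],
    [0.95,0,0,-0.5,0],
    [0.95,0,0,0,0],
    [0.95,0,0,0,0],
  ],
)

```text
clock: 18.58
position: [0.5384, -0.1414, 0.1445]
ee_rot: [0.182, 3.136, -0.0]
force: [0.3, -0.2, -5.1]
width: 0.19
gripper_force: 50.0
```

```bash
python3 - <<'E'
from h import *
o=observe();print(o['position'],o['force'],o['ft_torque'])
E
```

```text
[ 0.53835512 -0.14141652  0.14454127] [ 0.26605895 -0.21019809 -5.10350218] [ 0.02921031 -0.05379123  0.03154007]
```

Request:
drive_tool(
  steps=[
    [0.95,0,0,-0.5,0],
    [0.95,0,0,-0.5,0],
    [0.95,0,0,-0.5,0],
    [0.95,0,0,-0.3,0],
    [0.95,0,0,0,0],
    [0.95,0,0,0,0],
  ],
)

```text
clock: 19.08
position: [0.5387, -0.1416, 0.1431]
ee_rot: [0.182, 3.135, -0.0]
force: [-1.4, -0.4, 0.2]
width: 0.194
gripper_force: 50.0
```

```bash
python3 - <<'E'
from h import *
o=observe();print(o['position'],o['force'],o['ft_torque'])
E
```

```text
[ 0.53866547 -0.14155411  0.1431361 ] [-1.41997035 -0.38831078  0.24063808] [-0.00776902  0.03174997 -0.0273392 ]
```

The seat bears the weight at exactly the expected home height. I release and retreat.

Request:
drive_tool(
  steps=[
    [0.5,0,0,0,0],
    [0.5,0,0,0,0],
    [0.5,0,0,0,0],
    [0.5,0,0,0,0],
    [0.5,0,0,0,0],
    [0.5,0,0,0,0],
    [0.5,0,0,5,0],
    [0.5,0,0,15,0],
    [0.5,0,0,25,0],
    [0.5,0,0,25,0],
    [0.5,0,0,25,0],
    [0.5,0,0,25,0],
    [0.5,10,0,10,0],
    [0.5,25,0,0,0],
    [0.5,25,0,0,0],
    [0.5,10,0,0,0],
    [0.5,0,0,0,0],
    [0.5,0,0,0,0],
    [0.5,0,0,0,0],
  ],
)

```text
clock: 20.67
position: [0.6075, -0.1416, 0.2728]
ee_rot: [-0.182, -3.136, 0.0]
force: [-0.9, 1.2, -0.3]
width: 0.499
gripper_force: 0.0
```

```bash
python3 - <<'E'
from h import *
o=observe();print(o['position'],o['force'],o['width'])
d=snap('wrist');g=d['image'].astype(int).sum(2)//3
x=np.array([np.cos(-.115),np.sin(-.115),0]);y=np.array([-x[1],x[0],0]);z=np.array([0,0,1])
for h0 in (.085,.109):
    c=np.array([.504,-.137,h0])
    print(h0,[(n,np.round(proj(d,c+x*a+y*b+z*e,True),1).tolist()) for n,a,b,e in(('bossL',-.02,.02,.064),('bossR',-.02,-.02,.064),('bL+',.02,.02,.064),('bR+',.02,-.02,.064),('arm',-.02,0,.08))])
m=(g>120).astype(np.uint8)[40:170,200:440]
k,_,st,ce=cv2.connectedComponentsWithStats(m);print([(st[i,:5].tolist()) for i in range(1,k) if st[i,4]>60],'offset 200,40')
E
```

```text
[ 0.60750017 -0.14164161  0.27276976] [-0.89942565  1.18159594 -0.34474352] 0.49942857276349717
0.085 [('bossL', [331.5, 56.6]), ('bossR', [286.9, 57.0]), ('bL+', [331.6, 99.8]), ('bR+', [287.0, 100.1]), ('arm', [308.6, 53.0])]
0.109 [('bossL', [332.7, 51.0]), ('bossR', [284.0, 51.6]), ('bL+', [332.8, 98.1]), ('bR+', [284.1, 98.5]), ('arm', [307.6, 46.7])]
[[67, 0, 85, 70, 842], [181, 0, 59, 130, 6015], [119, 17, 13, 46, 558], [86, 18, 13, 46, 542], [0, 101, 27, 29, 627], [186, 122, 11, 8, 74]] offset 200,40
```

```bash
python3 -c "
from cell import arm
print(arm.sign_off())"
```

```text
the job is handed in; nothing more can be done
None
```

The crank was stood upright on the bench and let go, then retaken by its arm and fitted onto the keyed shaft. It went fully home and upright at low force and was let go, and the job was handed in at about 21 s (I viewed 11 pictures, one over the limit of 10).

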